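Set the bench sander to speed four and start it

TASK

The disc sander must run at speed 4: with a fingertip, push the pointer knob on the speed controller round, click by click, until it rests in the click at the fourth bar after the off dot, then press the round start button fully in and let it come back up. Press start only once the speed is set, do not press the square stop button, only push the knob lightly (do not grip it), and leave the other things on the bench where they are.

Things in the scene. Friction and masses are not known exactly. Their poses are not given: they have to be found in the camera images.
- controller: speed controller, fixed to the bench, left or right of the station: grey box 160 x 160 mm, 55 mm tall; origin at the centre of its underside, z up. Its flat top carries a dark round dial plate with six white marks 45 degrees apart round a black pointer knob (the selector), whose turning axis is the box's z axis
- off_dot (a point): the round white dot that marks off, on the dial plate, 61 mm from the turning axis, 56 mm above the bench. Clockwise from it (seen from above), every 45 degrees, follow five white bars of growing length: speeds 1, 2, 3, 4, 5. In the box's frame the dot lies 112.5 degrees counter-clockwise from its x axis, speed 4 at -67.5 degrees
- dial_axis (a point): point on the selector's vertical turning axis, level with the knob's top, 89 mm above the bench. The knob: a round hub, 44 mm diameter, top 65 mm above the bench, carrying an upright bar 12 mm wide, 65 to 89 mm above the bench, that reaches 46 mm from the axis on the pointing side and 18 mm on the other; a white line on top marks the pointing side
- pointer_tip (a point): outer end of the knob's pointer bar, at the top edge of its end face: 46 mm from the turning axis, 89 mm above the bench; the direction from dial_axis to it is where the selector points
- selector (a joint): selector angle in rad, 0 at off, growing clockwise seen from above; speed n at n x 0.785 (speed 4 = 3.142), stops just past off and 5. Spring detents (up to 0.08 N m) draw it to the nearest position: pushed over half-way it jumps into the next click, and stays when let go. Pushing near the pointer's end takes 2 to 3 N. Starts between off and 3, rarely balanced half-way between clicks
- station: start/stop station, fixed to the bench: grey box 90 mm (its x) by 150 mm (its y), 55 mm tall; origin at the centre of its underside, z up. On top, two black push buttons in steel collars, 72 mm apart along its y: the ROUND one (at y = +36 mm) is start, the SQUARE one (at y = -36 mm) is stop
- start_top (a point): centre of the top face of the round start button (32 mm diameter), 77 mm above the bench, 10 mm proud of its collar
- start (a joint): travel of the round start button in m: 0 released, 0.006 fully pressed (about 5 N); springs back up when let go
- stop_top (a point): centre of the top face of the square stop button (24 x 24 mm), 77 mm above the bench
- stop (a joint): travel of the square stop button in m: 0 released, 0.006 pressed
- glue_jar: bystander: closed glue jar, 48 mm diameter, 75 mm tall, standing between the two units; origin at the centre of its underside
- tape_roll: bystander: roll of tape lying flat, 54 mm outside diameter, 20 mm tall, between or in front of the two units; origin at the centre of its underside
- jug: bystander: white mug-shaped jug, 90 mm diameter, 100 mm tall, behind the units; origin at the centre of its underside
- chisel: bystander: wooden-handled hand tool lying crosswise behind the units, about 200 mm long
- wood_clamp: bystander: two stacked wooden clamp blocks on a brass screw, 45 x 50 mm, 95 mm tall, far left; origin at the centre of its underside
- sanding_block: bystander: cork sanding block 110 x 60 x 30 mm, far right; origin at the centre of its underside
- brush: bystander: bench brush lying crosswise behind the units

How it is judged (in metres and radians):
On the way, in this order (a step that is already met when the one before it is completed fails the run):
1. the selector rests in the click of speed 4 (value of joint selector between 2.9916 and 3.2916 rad and velocity of joint selector between -0.1 and 0.1 rad/s), for 0.3 s.
2. the round start button is pressed in while the selector stands at speed 4 (value of joint start above 0.0045 m and value of joint selector between 2.9916 and 3.2916 rad), for 0.05 s.
At the end, for the whole second after the job is handed in: the selector rests in the click of speed 4 (3.142 rad within 0.12), both buttons are back up (within 1.5 mm), and every loose thing is within 20 mm of where it stood; start was pressed in by at least 4.5 mm after the speed was set (value of joint selector between 3.0216 and 3.2616 rad and velocity of joint selector between -0.1 and 0.1 rad/s and value of joint each of start, stop below 0.0015 m and distance of each of glue_jar, tape_roll, jug, chisel, wood_clamp, sanding_block, brush from where it was at the start of the episode below 0.02 m); the robot touches nothing.
It fails at once if the start button is pressed (over 3 mm) while the selector is not at speed 4 (value of joint start above 0.003 m and not (value of joint selector between 2.8916 and 3.3916 rad)).
It fails at once if the square stop button is pressed (over 3 mm) (value of joint stop above 0.003 m).
It fails at once if the knob is gripped or forced (over 20 N from the fingers) (contact force between the fingers and selector above 20 N).
It fails at once if another thing on the bench is lifted, carried or pushed away (over 20 mm) (distance of any of glue_jar, tape_roll, jug, chisel, wood_clamp, sanding_block, brush from where it was at the start of the episode above 0.02 m).
It also fails if it takes over 58 s, if anything falls off the work surface, if the arm or the gripper's body presses on something with over 40 N, if the wrist force passes 120 N, or if a joint passes its speed limit or range.

ROBOT

A 7-joint arm with a two-finger parallel gripper is mounted at the origin on the work surface. World frame = base frame: x ahead of the robot, y to its left, z up, the work surface at z = 0. Lengths are in m, angles in degrees, forces in N, time in s.
With the tool pointing down it reaches from about 0.4 to 0.85 m from the base axis. Payload 10.4 kg.
Tool frame: the origin (TCP) lies at the very end of the fingers, on their centre line; the grasp point (between the pads) lies 19 mm behind it (grasp_offset is the distance from the TCP to the grasp point, in m); z points along the fingers, x is the direction in which the jaws open and shut, and the axes are right-handed (so a half turn about z gives the same grasp; the last joint's range is limited). The gripper opens to 85 mm and grips with 20 to 120 N. Pads are 22 mm wide; open, the fingers measure 114 mm over their backs; the gripper's body (76 mm by 85 mm) begins 54 mm behind the grasp point. The pads swing forward as they close: fully open they stand 13 mm farther back than shut.
Start: joints at [68.148, 19.034, -3.707, 83.658, 1.238, 77.344, -5.071], TCP at [0.219, -0.585, 0.231] pointing down, gripper open.
Joint ranges: [-148.97, 148.97], [-28.65, 121.19], [-84.17, 76.75], [9.2, 138.47], [-72.65, 252.65], [3.7, 117.97], [-149.18, 149.18]. Speed limits (degrees/s): [127.2, 127.2, 159.86, 159.86, 180, 180, 180].

INTERFACE

Orientations are given as a 3x3 rotation matrix whose columns are the frame's x, y, z axes.
In Python, from bench import * gives the robot as it stands. The module is installed in compiled form; this text tells all that it offers.
- The arm moves only by the tool arm_command, never from a script. Its argument "increments" is a list of rows, each a list of 5 numbers: the shift along the tool's x, y, z in mm, then the turn about the tool's z in degrees, then the closure, from 0 (fully open) to 1 (shut). In form: [[dx, dy, dz, roll, jaw], ...]. A call has 1 to 12 rows; each row shifts and turns the commanded pose from where the row before left it, along the tool's axes as they then stand; what a row does not reach is not made up. A row lasts 1/8 s, in which the tool goes at most 62.5 mm and 10.7 degrees, less where a joint would pass 70% of its speed; a pose out of reach is approached as far as the arm can. A call with a gripper value outside its range is refused whole. The fingers move at their own pace and stop on an object; "force" is the grip in N (left out, the last holds). Time passes only in rows, so rows that do not move let the fingers close. It gives the time, the measured TCP pose, the force and the opening at its end, in the units of the state.
- observe(): the state, without advancing time (a new reading comes with each control period).
- capture(name): name is "scene" or "top" or "wrist"; returns the picture (420x560x3 uint8, red, green, blue); there is no depth.
- camera_params(name): a dict with "fx", "fy", "cx", "cy" (pixels), "world_to_cam" (4x4, takes a point from world to camera coordinates); the wrist camera has in their place "tool_from_camera" (4x4, takes a point from camera to tool coordinates, whose origin is the TCP and whose axes are the tool frame's). Camera axes: x right, y up, looking along -z (the intrinsics and any distortion apply to the point x, -y, -z); pixel columns grow to the right and rows downward; lengths in m; the calibration is good to about 2 mm. A picture is of the moment at which its call begins: read the wrist's pose just before it. camera_params takes no time and is no camera call.
- hand_in(): hands the job in, once; it reports no verdict.
The state is a dict: "time": time; "joint_pos": joint angles; "dq": joint speeds; "joint_torque": joint torques, N m; "position": TCP position; "tcp_rot": TCP orientation; "contact_force": force on the tool from outside, world axes, zero at the start; "wrist_torque": the same for the moment, N m; "finger_gap": opening from 0.0 (shut) to 1.0 (fully open).
Only numpy, scipy, OpenCV 4.12 (cv2) and the standard library are available. Lean on these libraries where they do the work, as an engineer would, in place of code of your own. Each camera call takes 0.05 s, during which the arm holds its last target.

## Working session

There is one attempt and no reset: what is moved stays moved. The work goes in short steps, Python scripts to look and compute and a tool call to move; the robot and the scene stay as the last step left them, time stands still between calls to the robot, and variables do not carry over. Pictures are saved under pics/ and viewed, and the job is handed in when it is done.

Besides the shell and the picture viewer there is one more tool, called after "Emit:" by a JSON object that holds its "op" and its "data". arm_command: Moves the arm, as the interface text tells. Its arguments: {"type":"object","properties":{"increments":{"type":"array","items":{"type":"array","items":{"type":"number"}}},"force":{"type":"number"}},"required":["increments"]}

```bash
mkdir -p pics
python3 - <<'E'
from bench import *
import cv2, numpy as np
np.set_printoptions(precision=4,suppress=True)
s=observe();print(s)
for n in ["scene","top"]:
    p=capture(n);cv2.imwrite(f"pics/{n}0.png",p[:,:,::-1]);print(n,camera_params(n))
print(camera_params("wrist"))
E
```

```text
{'time': 0.0, 'joint_pos': array([68.147 , 19.0733, -3.7074, 83.705 ,  1.2364, 77.3432, -5.0688]), 'dq': array([-0.1273,  0.0704, -0.09  , -0.0033,  0.0223,  0.0005, -0.0069]), 'joint_torque': array([  0.0003, -62.5443,   0.0492, -39.16  ,   0.0161,   0.0099,
        -0.    ]), 'position': array([ 0.2193, -0.5849,  0.2305]), 'tcp_rot': array([[ 0.3512, -0.9363, -0.0005],
       [-0.9363, -0.3512,  0.0013],
       [-0.0014,  0.    , -1.    ]]), 'contact_force': array([ 0.667 , -0.0362,  0.7575]), 'wrist_torque': array([ 0.0178,  0.0242, -0.0193]), 'finger_gap': 1.002305526344185}
scene {'fx': 430.4930959062954, 'fy': 430.4930959062954, 'cx': 278.9631109386579, 'cy': 218.23507563144994, 'world_to_cam': array([[ 0.2956,  0.9553,  0.0072, -0.1577],
       [-0.5875,  0.1758,  0.7899,  0.2747],
       [ 0.7533, -0.2377,  0.6132, -1.6257],
       [ 0.    ,  0.    ,  0.    ,  1.    ]])}
top {'fx': 451.47815088161616, 'fy': 451.47815088161616, 'cx': 280.08130570877915, 'cy': 207.235772246427, 'world_to_cam': array([[ 0.0971, -0.9953, -0.0028, -0.0477],
       [ 0.9656,  0.0936,  0.2427, -0.6144],
       [-0.2413, -0.0263,  0.9701, -1.0749],
       [ 0.    ,  0.    ,  0.    ,  1.    ]])}
{'fx': 353.1281075684299, 'fy': 353.1281075684299, 'cx': 283.3767153150672, 'cy': 210.8718216556155, 'tool_from_camera': array([[ 1.    ,  0.0008,  0.0007,  0.0009],
       [ 0.001 , -0.955 , -0.2965, -0.0757],
       [ 0.0004,  0.2965, -0.955 , -0.1424],
       [ 0.    ,  0.    ,  0.    ,  1.    ]])}
```

View pics/top0.png

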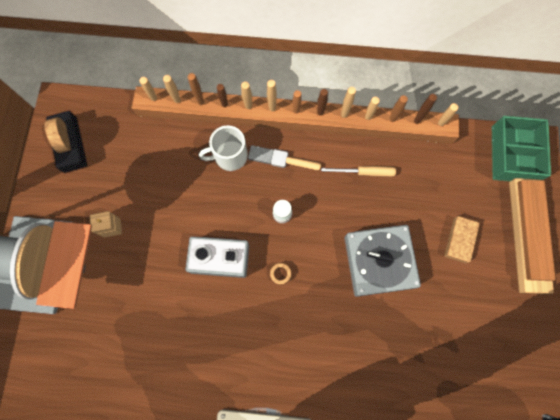

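View pics/scene0.png

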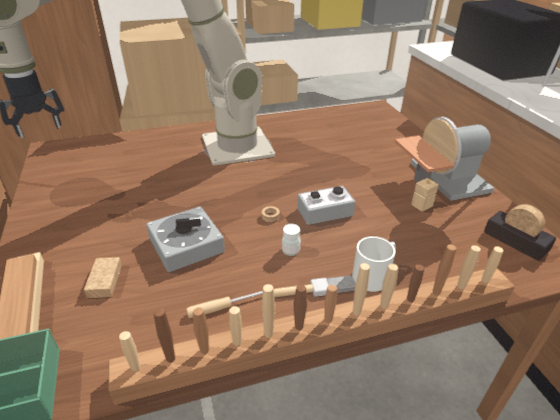

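The top view shows the controller at about (383,260), the station at (217,256) with its round button on the left at (202,254), the jar at (282,211) and the tape at (281,273). I'll zoom in on both units.

Run:
```python
import cv2,numpy as np
a=cv2.imread("pics/top0.png")
c=cv2.resize(a[215:305,335:430],None,fx=6,fy=6,interpolation=cv2.INTER_CUBIC)
cv2.imwrite("pics/zc.png",c)
c=cv2.resize(a[220:295,175:300],None,fx=6,fy=6,interpolation=cv2.INTER_CUBIC)
cv2.imwrite("pics/zs.png",c)
```

```text
(no output)
```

View pics/zc.png

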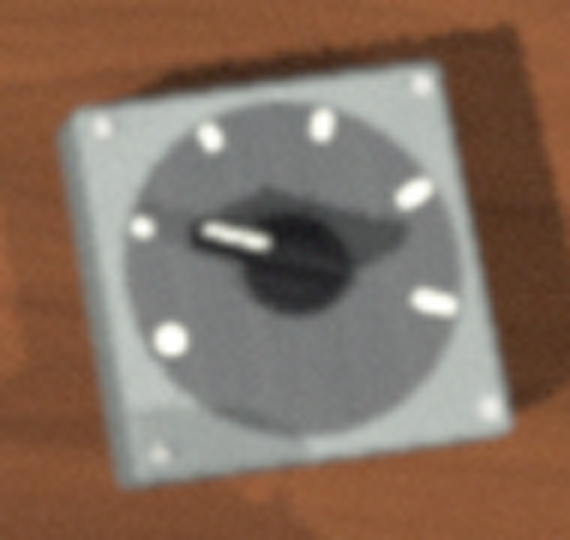

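View pics/zs.png

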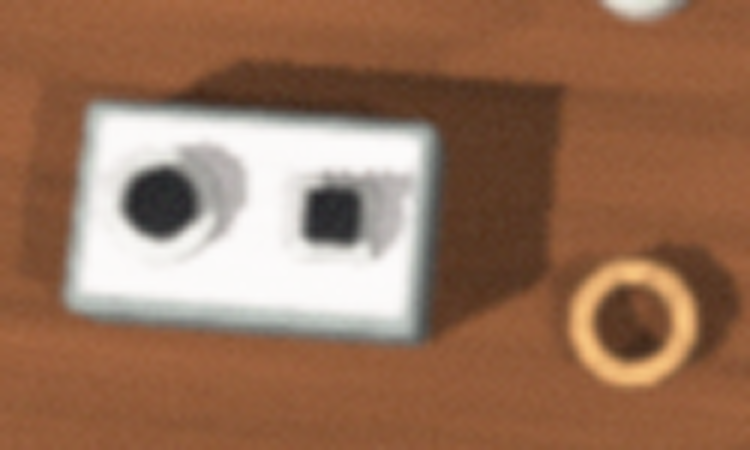

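The off dot is at zoom pixel (170,340). Bars 1 to 5 run clockwise at (143,228), (210,138), (322,126), (414,193) and (434,302). The pointer is at about speed 1.

```bash
cat > h.py <<'E'
import numpy as np,cv2
from bench import *
np.set_printoptions(precision=4,suppress=True)
def ray(name,uv,T=None):
    p=camera_params(name)
    d=np.array([(uv[0]-p['cx'])/p['fx'],-(uv[1]-p['cy'])/p['fy'],-1.])
    if name=='wrist': C=T@p['tool_from_camera']
    else: C=np.linalg.inv(p['world_to_cam'])
    return C[:3,3],C[:3,:3]@d
def onz(name,uv,z,T=None):
    o,d=ray(name,uv,T); return o+d*(z-o[2])/d[2]
def toolT():
    s=observe();T=np.eye(4);T[:3,:3]=s['tcp_rot'];T[:3,3]=s['position'];return T
E
python3 - <<'E'
from h import *
z=lambda x,y:((x+.5)/6-.5+335,(y+.5)/6-.5+215)
zs=lambda x,y:((x+.5)/6-.5+175,(y+.5)/6-.5+220)
M=np.array([onz('top',z(*q),.056) for q in [(170,340),(143,228),(210,138),(322,126),(414,193),(434,302)]])[:,:2]
# fit: circle centre
A=np.c_[2*M,np.ones(6)];r=np.linalg.lstsq(A,(M**2).sum(1),rcond=None)[0];c=r[:2];print("c",c,np.sqrt(r[2]+c@c))
an=np.degrees(np.unwrap(np.arctan2(*(M-c).T[::-1])));print(an,np.linalg.norm(M-c,axis=1))
print('box yaw',[(a-112.5+45*i)%360 for i,a in enumerate(an)])
L=np.array([onz('top',z(*q),.089) for q in [(270,243),(203,230)]])[:,:2]
print(L,np.degrees(np.arctan2(*(L[1]-L[0])[::-1])), np.degrees(np.arctan2(*(L[1]-c)[::-1])))
print('start',onz('top',zs(160,202),.077),'stop',onz('top',zs(332,215),.077))
print('tape',onz('top',zs(633,322),.02),'jar',onz('top',(282,208),.075))
E
```

```text
c [ 0.5137 -0.258 ] 0.061557448217831975
[127.5624  81.8902  35.5771 -10.7553 -55.7994 -99.7946] [0.0608 0.0626 0.0615 0.0608 0.0619 0.0618]
box yaw [np.float64(15.062354994161652), np.float64(14.3902075777266), np.float64(13.077067402850844), np.float64(11.744661282536839), np.float64(11.700641543752994), np.float64(12.705407720602324)]
[[ 0.516  -0.2428]
 [ 0.5187 -0.2154]] 84.40770385466617 83.2692537433606
start [0.4797 0.1954 0.077 ] stop [0.4813 0.1239 0.077 ]
tape [ 0.4552 -0.0035  0.02  ] jar [0.6148 0.007  0.075 ]
```

Emit:
{"op": "arm_command", "data": {"increments": [[-22.6,-34.7,0,0,1],[-22.6,-34.7,0,0,1],[-22.6,-34.7,0,0,1],[-22.6,-34.7,0,0,1],[-22.6,-34.7,0,0,1],[-22.6,-34.7,0,0,1],[-22.6,-34.7,0,0,1],[-22.6,-34.7,0,0,1],[-22.6,-34.7,0,0,1],[-22.6,-34.7,0,0,1],[-22.6,-34.7,0,0,1],[0,0,0,0,1]], "force": 20}}

```text
time: 1.6
position: [0.4911, -0.2149, 0.231]
tcp_rot: [[0.357, -0.934, 0.0], [-0.934, -0.357, 0.001], [-0.001, -0.001, -1.0]]
contact_force: [0.1, -0.3, -0.6]
finger_gap: 0.002
```

Emit:
{"op": "arm_command", "data": {"increments": [[0,0,0,-10,1],[0,0,0,-10,1],[0,0,0,-10,1],[0,0,0,-10,1],[0,0,0,-10,1],[0,0,0,-10,1],[0,0,0,-10,1],[0,0,0,-10,1],[0,0,0,-10,1],[0,0,0,-10,1],[0,0,0,-10,1],[0,0,0,-10,1]]}}

```text
time: 3.1
position: [0.4889, -0.2193, 0.231]
tcp_rot: [[0.632, 0.775, -0.001], [0.775, -0.632, -0.0], [-0.001, -0.001, -1.0]]
contact_force: [0.1, 0.4, 0.4]
finger_gap: 0.001
```

Emit:
{"op": "arm_command", "data": {"increments": [[0,0,0,-10,1],[0,0,0,-10,1],[0,0,0,-10,1],[0,0,0,-1,1],[0,0,0,0,1]]}}

```text
time: 3.72
position: [0.4893, -0.2188, 0.2312]
tcp_rot: [[0.151, 0.989, -0.0], [0.989, -0.151, -0.0], [-0.0, -0.0, -1.0]]
contact_force: [0.9, 0.2, 1.0]
finger_gap: -0.002
```

Run:
```python
from h import *
s=observe();print(s['time'],s['joint_pos'],s['position'],s['tcp_rot'][:,0],s['contact_force'],s['finger_gap'])
for n in ["wrist","top"]:
    cv2.imwrite(f"pics/{n}1.png",capture(n)[:,:,::-1])
```

```text
3.725 [ 50.5321  10.7116 -35.0484  95.7185   6.3371  75.5776  95.6955] [ 0.4893 -0.2188  0.2312] [ 0.1508  0.9886 -0.0001] [0.9097 0.2439 0.9642] -0.00201248102618875
```

View pics/wrist1.png

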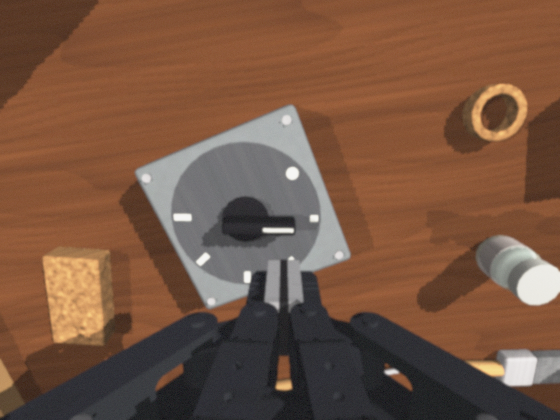

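View pics/top1.png

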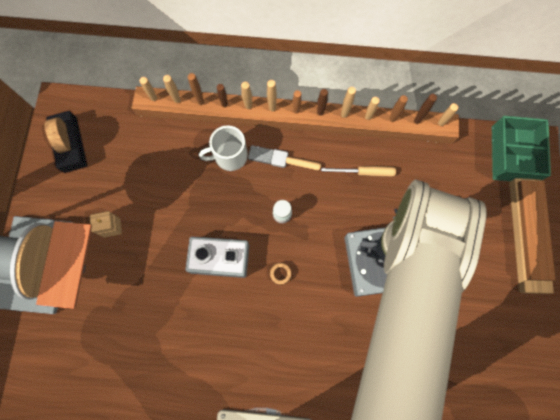

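The wrist view shows the pointer bar running right from (225,225) to (295,225), with its white line at (262–293, 231). Bar 1 is at (314,218), the dot at (292,173), bars 3, 4 and 5 at (247,277), (203,259) and (182,217), and the fingertips at (284,265). I'll refine the dial centre from these.

Run:
```python
from h import *
T=toolT();im=cv2.imread("pics/wrist1.png")
g=im.min(2); m=(g>175).astype(np.uint8)
n,l,st,ce=cv2.connectedComponentsWithStats(m)
for i in range(1,n):
    x,y=ce[i]
    if 160<x<330 and 150<y<290 and st[i,4]>5: print(st[i],ce[i],onz('wrist',ce[i],.056,T)[:2],onz('wrist',ce[i],.089,T)[:2])
M=np.array([onz('wrist',q,.056,T)[:2] for q in [(292,173),(314,218),(247,277),(203,259),(182,217)]])
A=np.c_[2*M,np.ones(len(M))];r=np.linalg.lstsq(A,(M**2).sum(1),rcond=None)[0];c=r[:2];print("c",c,np.sqrt(r[2]+c@c))
print(np.degrees(np.arctan2(*(M-c).T[::-1])))
L=[onz('wrist',q,.089,T)[:2] for q in [(262,231),(294,230.5)]];print(L,np.degrees(np.arctan2(*(L[1]-L[0])[::-1])),np.degrees(np.arctan2(*(L[1]-c)[::-1])))
```

```text
[192 151   5   7  15] [193.6    153.7333] [ 0.4472 -0.2944] [ 0.4438 -0.2854]
[298 158   3   5   9] [299.2222 160.    ] [ 0.4671 -0.2015] [ 0.4616 -0.2022]
[305 158  12  21  94] [310.8191 167.8617] [ 0.4757 -0.1921] [ 0.4694 -0.1937]
[286 167  13  13 140] [291.9571 172.9357] [ 0.4778 -0.2097] [ 0.4712 -0.2095]
[320 192   5   6  13] [322.1538 194.2308] [ 0.5018 -0.1848] [ 0.4928 -0.1872]
[173 213  19   8 128] [182.0469 216.9297] [ 0.5039 -0.3186] [ 0.4946 -0.3072]
[310 215   9   7  56] [313.7857 217.9821] [ 0.5238 -0.1954] [ 0.5124 -0.1967]
[263 228  31   5 125] [277.936 229.72 ] [ 0.5303 -0.2308] [ 0.5183 -0.2285]
[196 253  14  13 100] [202.62 258.91] [ 0.5494 -0.3089] [ 0.5354 -0.2984]
[289 256   5   5  17] [291.     258.3529] [ 0.5619 -0.2228] [ 0.5466 -0.2213]
[244 271   7  12  78] [246.9231 276.3974] [ 0.5748 -0.2692] [ 0.5581 -0.2629]
c [ 0.5154 -0.2574] 0.06172080173079514
[ 128.1584   82.2936  -11.1763  -56.2429 -100.566 ]
[array([ 0.5174, -0.2422]), array([ 0.5211, -0.215 ])] 82.27887624747231 82.35379982094267
```

Emit:
{"op": "arm_command", "data": {"increments": [[0,0,18,0,1],[0,0,18,0,1],[0,0,18,0,1],[0,0,18,0,1],[0,0,18,0,1],[0,0,18,0,1],[0,0,18,0,1],[0,0,16,0,1],[0,0,10,0,1],[0,0,7,0,1],[0,0,0,0,1],[0,0,0,0,1]]}}

```text
time: 5.32
position: [0.4899, -0.2185, 0.0728]
tcp_rot: [[0.147, 0.989, 0.001], [0.989, -0.147, -0.0], [-0.0, 0.001, -1.0]]
contact_force: [0.1, 0.2, -0.3]
finger_gap: 0.001
```

Run:
```python
from h import *
s=observe();print(s['time'],s['joint_pos'],s['position'],s['contact_force'])
cv2.imwrite(f"pics/w2.png",capture('wrist')[:,:,::-1])
```

```text
5.325 [ 48.1173  19.9578 -33.5261 105.7874  12.8618  57.9776  90.8666] [ 0.4899 -0.2185  0.0728] [ 0.0822  0.215  -0.2502]
```

View pics/w2.png

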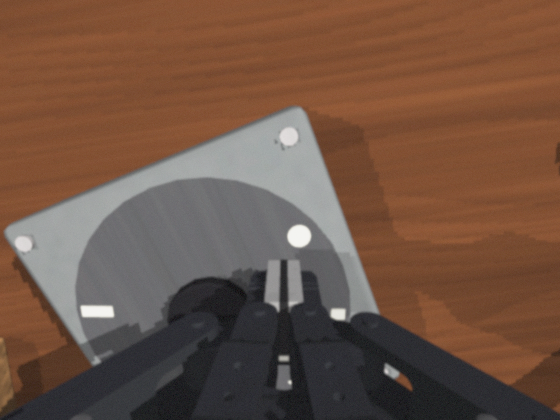

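Emit:
{"op": "arm_command", "data": {"increments": [[0,5,0,0,1],[0,4,0,0,1],[0,4,0,0,1],[1.1,2.5,0,4,1],[1.1,2.5,0,4,1],[1.1,2.5,0,4,1],[1.1,2.5,0,4,1],[1.1,2.5,0,4,1],[1.1,2.5,0,4,1],[1.1,2.5,0,4,1],[1.1,2.5,0,4,1]]}}

```text
time: 6.75
position: [0.5243, -0.2198, 0.0723]
tcp_rot: [[0.65, 0.76, 0.0], [0.76, -0.65, 0.0], [0.0, 0.0, -1.0]]
contact_force: [-0.3, -1.1, -0.7]
finger_gap: 0.001
```

```bash
cat > st.py <<'E'
from h import *
import sys
s=observe();c=np.array([.515,-.2577])
yaw=np.degrees(np.arctan2(s['tcp_rot'][1,0],s['tcp_rot'][0,0]))
d=s['position'][:2]-c;R=s['tcp_rot'][:2,:2]
print(s['time'],'q7',s['joint_pos'][6],s['position'],'yaw',yaw,'p in tool',R.T@d*1000,s['contact_force'])
for n in sys.argv[2:]:cv2.imwrite(f"pics/{n}{sys.argv[1]}.png",capture(n)[:,:,::-1])
E
python3 st.py 3 wrist top scene
```

```text
6.75 q7 58.61083108597782 [ 0.5243 -0.2198  0.0723] yaw 49.43182660311135 p in tool [ 34.8401 -17.5566] [-0.3375 -1.1275 -0.6581]
```

View pics/wrist3.png

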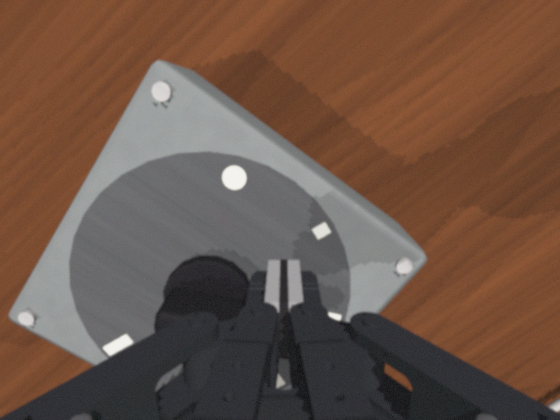

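View pics/scene3.png

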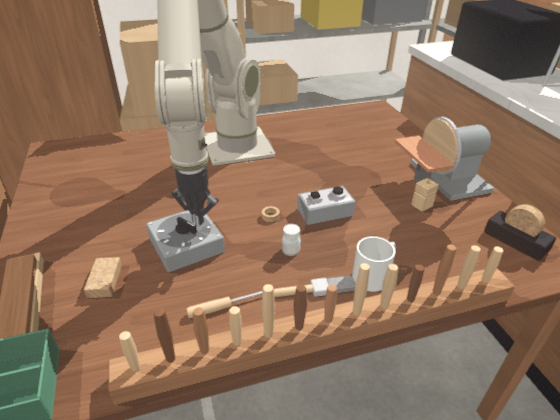

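Emit:
{"op": "arm_command", "data": {"increments": [[1.1,2.5,0,4,1],[1.1,2.5,0,4,1],[1.1,2.5,0,4,1],[1.1,2.5,0,4,1],[1.1,2.5,0,4,1],[1.1,2.5,0,4,1],[1.1,2.5,0,4,1],[1.1,2.5,0,4,1],[1.1,2.5,0,4,1],[1.1,2.5,0,4,1],[1.1,2.5,0,4,1],[1.1,2.5,0,4,1]]}}

```text
time: 8.4
position: [0.5488, -0.2398, 0.0722]
tcp_rot: [[1.0, 0.027, -0.0], [0.027, -1.0, 0.0], [-0.0, -0.0, -1.0]]
contact_force: [-0.3, -0.9, 0.3]
finger_gap: 0.001
```

```bash
python3 st.py 4 wrist scene; python3 -c "
import cv2
a=cv2.imread('pics/scene4.png');cv2.imwrite('pics/s4.png',cv2.resize(a[180:280,130:240],None,fx=5,fy=5,interpolation=2))"
```

```text
8.4 q7 14.320145594041042 [ 0.5488 -0.2398  0.0722] yaw 1.5324562991790247 p in tool [ 34.3168 -17.0192] [-0.3401 -0.895   0.344 ]
```

View pics/s4.png

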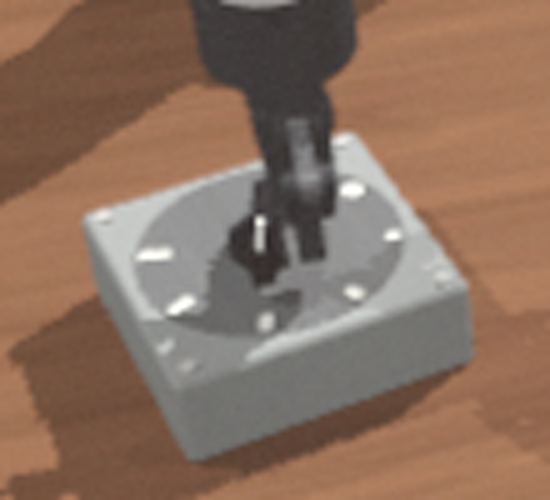

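View pics/wrist4.png

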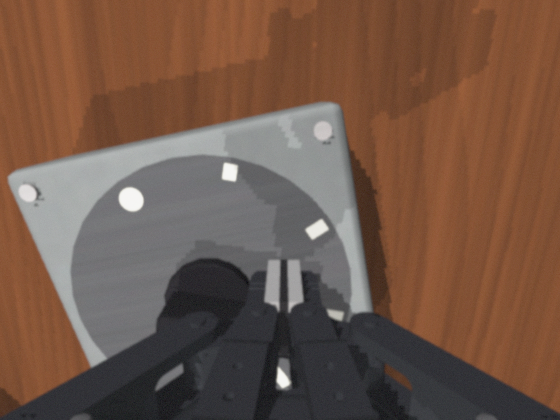

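The scene crop shows the pointer's white line at bar 3 (crop 265,320), with the finger behind it, so it is in click 3. One more click to go.

Emit:
{"op": "arm_command", "data": {"increments": [[1.1,2.5,0,4,1],[1.1,2.5,0,4,1],[1.1,2.5,0,4,1],[1.1,2.5,0,4,1],[1.1,2.5,0,4,1],[1.1,2.5,0,4,1],[1.1,2.5,0,4,1],[1.1,2.5,0,4,1],[1.1,2.5,0,4,1],[0,0,0,0,1]]}}

```text
time: 9.75
position: [0.5527, -0.2636, 0.0723]
tcp_rot: [[0.826, -0.564, -0.0], [-0.564, -0.826, -0.0], [-0.0, 0.0, -1.0]]
contact_force: [-0.4, 0.3, 0.2]
finger_gap: 0.006
```

```bash
python3 st.py 5 wrist scene; python3 -c "
import cv2
a=cv2.imread('pics/scene5.png');cv2.imwrite('pics/s5.png',cv2.resize(a[180:280,130:240],None,fx=5,fy=5,interpolation=2))"
```

```text
9.75 q7 -17.20921729735737 [ 0.5527 -0.2636  0.0723] yaw -34.30087910932518 p in tool [ 34.4684 -16.3356] [-0.4245  0.349   0.1898]
```

View pics/s5.png

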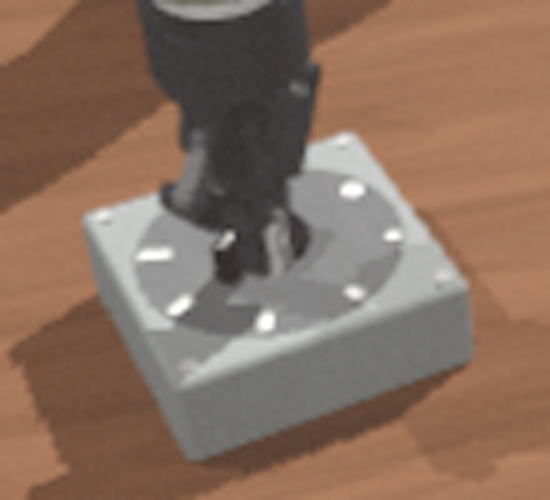

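The pointer appears to have snapped ahead to bar 4 (crop 180,305), with a gap to the finger and no force. I'll back off, lift, and travel towards the station.

Emit:
{"op": "arm_command", "data": {"increments": [[0,-6,0,0,1],[0,-6,0,0,1],[0,0,-20,0,1],[0,0,-30,0,1],[0,0,-40,0,1],[0,0,-40,0,1]]}}

```text
time: 10.6
position: [0.5596, -0.2537, 0.2052]
tcp_rot: [[0.825, -0.565, 0.001], [-0.565, -0.825, -0.001], [0.001, -0.0, -1.0]]
contact_force: [0.0, -0.6, -0.2]
finger_gap: -0.001
```

Emit:
{"op": "arm_command", "data": {"increments": [[-29,-29.6,0,0,1],[-29,-29.6,0,0,1],[-29,-29.6,0,0,1],[-29,-29.6,0,0,1],[-29,-29.6,0,0,1],[-29,-29.6,0,0,1],[-29,-29.6,0,0,1],[-29,-29.6,0,0,1],[-29,-29.6,0,0,1],[-29,-29.6,0,0,1],[-29,-29.6,0,0,1],[0,0,0,0,1]]}}

```text
time: 12.1
position: [0.4797, 0.1989, 0.2039]
tcp_rot: [[0.828, -0.561, 0.002], [-0.561, -0.828, 0.001], [0.001, -0.002, -1.0]]
contact_force: [0.4, -0.8, -1.1]
finger_gap: -0.001
```

```bash
python3 st.py 6 wrist top; python3 -c "
import cv2
a=cv2.imread('pics/top6.png');cv2.imwrite('pics/s6.png',cv2.resize(a[215:305,335:430],None,fx=6,fy=6,interpolation=2))"
```

```text
12.1 q7 -65.47190275096567 [0.4797 0.1989 0.2039] yaw -34.105783690986904 p in tool [-285.2632 -358.2233] [ 0.446  -0.8377 -1.092 ]
```

View pics/s6.png

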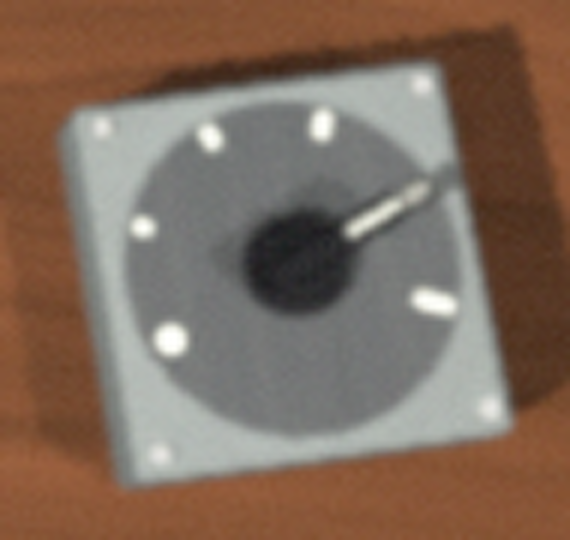

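View pics/wrist6.png

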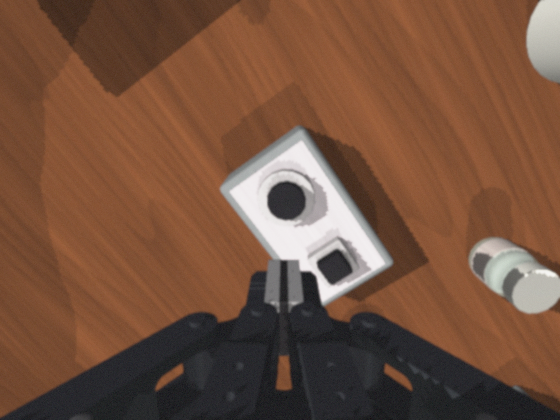

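The pointer line, from crop (350,235) to (430,185), now lies on bar 4. In the wrist view the round button is at (287,200) and the square one at (334,266).

Run:
```python
from h import *
z=lambda x,y:((x+.5)/6-.5+335,(y+.5)/6-.5+215)
L=[onz('top',z(*q),.089)[:2] for q in [(348,236),(415,196)]];print(np.degrees(np.arctan2(*(L[1]-L[0])[::-1])),np.degrees(np.arctan2(*(L[1]-[.515,-.2577])[::-1])))
T=toolT()
for q in [(286.5,200),(334,266)]:
    p=onz('wrist',q,.077,T);print(p,T[:2,:2].T@(p-T[:3,3])[:2]*1000)
```

```text
-54.358698701022455 -58.95537867395715
[0.4839 0.1941 0.077 ] [ 3.1572 -0.8854]
[0.4844 0.1242 0.077 ] [43.0268 56.4844]
```

Emit:
{"op": "arm_command", "data": {"increments": [[4,1,0,0,1],[0,0,20,0,1],[0,0,25,0,1],[0,0,25,0,1],[0,0,25,0,1],[0,0,15,0,1],[0,0,8,0,1],[0,0,0,0,1],[0,0,0,0,1]]}}

```text
time: 13.32
position: [0.4839, 0.1923, 0.0851]
tcp_rot: [[0.825, -0.566, 0.001], [-0.566, -0.825, 0.0], [0.001, -0.001, -1.0]]
contact_force: [-0.3, -1.0, 0.4]
finger_gap: -0.0
```

```bash
python3 st.py 7 wrist
```

```text
13.325 q7 -68.71519297013013 [0.4839 0.1923 0.0851] yaw -34.44655515074791 p in tool [-280.1968 -353.5151] [-0.2508 -1.013   0.4043]
```

View pics/wrist7.png

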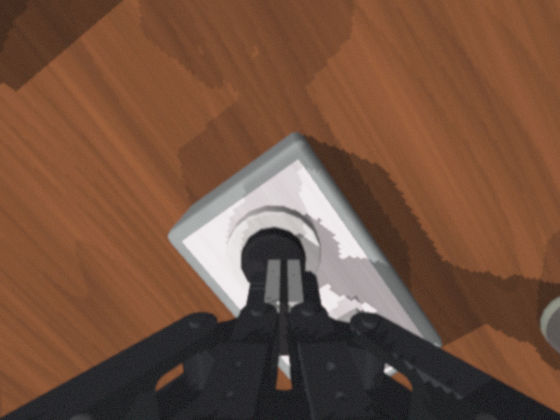

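The button disc spans x 241–304 with its top at row 229, so its centre is near (272,260). The fingertips are slightly right of that.

Run:
```python
from h import *
T=toolT()
p=onz('wrist',(272.5,260),.077,T);print(p,T[:2,:2].T@(p-T[:3,3])[:2]*1000)
```

```text
[0.4827 0.1987 0.077 ] [-4.5396 -4.5656]
```

Emit:
{"op": "arm_command", "data": {"increments": [[-4,-3,0,0,1],[0,0,4,0,1],[0,0,3,0,1],[0,0,2,0,1],[0,0,2,0,1],[0,0,2,0,1],[0,0,1,0,1],[0,0,0,0,1]]}}

```text
time: 14.38
position: [0.4818, 0.1969, 0.071]
tcp_rot: [[0.825, -0.566, 0.0], [-0.566, -0.825, -0.0], [0.0, 0.0, -1.0]]
contact_force: [-4.6, -0.9, 12.2]
finger_gap: -0.003
```

```bash
python3 st.py 8 scene; python3 -c "
import cv2
a=cv2.imread('pics/scene8.png');cv2.imwrite('pics/s8.png',cv2.resize(a[150:250,270:380],None,fx=5,fy=5,interpolation=2))"
```

```text
14.375 q7 -69.90234396937738 [0.4818 0.1969 0.071 ] yaw -34.443501095742796 p in tool [-284.5236 -356.1459] [-4.5503 -0.9205 12.1825]
```

View pics/s8.png

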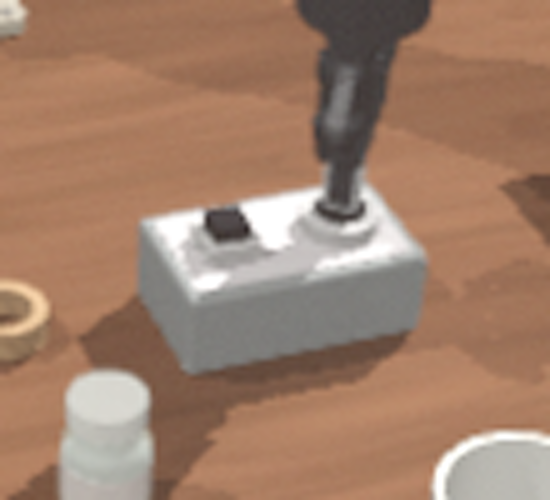

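The round button is pressed down near its collar at 12 N, z 71 mm, so it has bottomed. The square button stands up untouched. I'll lift clear and check.

Emit:
{"op": "arm_command", "data": {"increments": [[0,0,0,0,1],[0,0,-8,0,1],[0,0,-15,0,1],[0,0,-30,0,1],[0,0,-50,0,1],[0,0,-40,0,1],[-30,-40,0,0,1],[-30,-40,0,0,1],[-30,-40,0,0,1],[0,0,0,0,1],[0,0,0,0,1]]}}

```text
time: 15.8
position: [0.4756, 0.3462, 0.2135]
tcp_rot: [[0.825, -0.566, 0.0], [-0.566, -0.825, -0.001], [0.0, 0.0, -1.0]]
contact_force: [0.6, -0.3, -0.4]
finger_gap: 0.001
```

```bash
python3 st.py 9 top scene; python3 -c "
import cv2,numpy as np
a=cv2.imread('pics/scene9.png');t=cv2.imread('pics/top9.png')
A=cv2.resize(a[150:250,270:380],(400,364),interpolation=2);B=cv2.resize(t[215:305,335:430],(384,364),interpolation=2)
cv2.imwrite('pics/s9.png',np.hstack([A,B]))"
```

```text
15.8 q7 -82.99158717685972 [0.4756 0.3462 0.2135] yaw -34.45354127539944 p in tool [-374.0934 -475.6964] [ 0.5632 -0.3394 -0.4123]
```

View pics/s9.png

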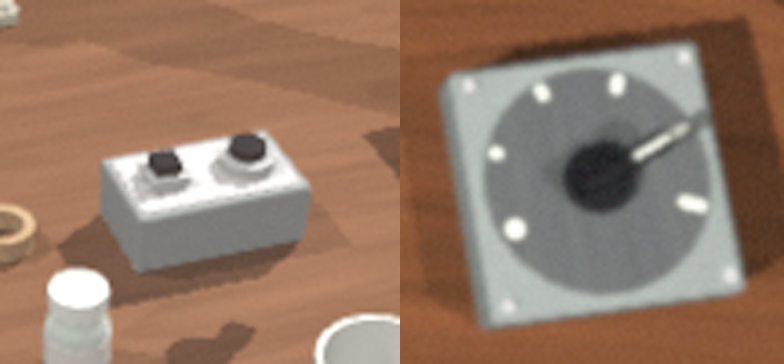

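View pics/top9.png

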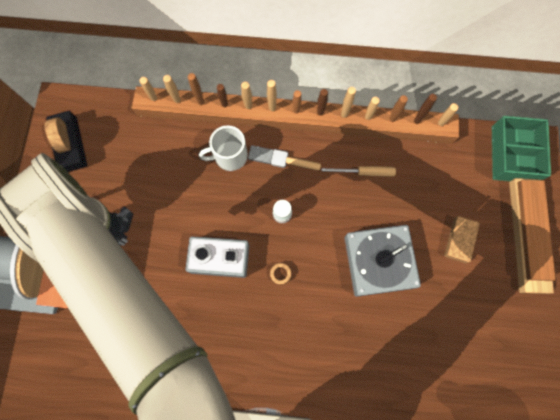

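Both buttons are up, the pointer is on bar 4, and the visible loose things are where they were. The arm hides the clamp in this view, but the tool is over 0.1 m above it and feels no force.

```bash
python3 -c "
from bench import *
print(hand_in())"
```

```text
the job is handed in; nothing more can be done
None
```

The speed controller is set to 4, the start button has been pressed and released, and I handed the job in at about 16 s of the 58 s allowed. No verdict came back.

- **Knob:** I pushed the pointer from speed 1 through 2 and 3 into click 4 with the shut fingertips. The wrist force read about 1 N or less each time I checked it. The last top views show it resting on bar 4. One line fit gave -54° and a cruder one through the dial centre gave -59°, against about -55° for the bar.
- **Start button:** I pressed it until it bottomed, at about 12 N with the fingertips at z = 71 mm, which is 6 mm of travel. A fingertip check just before showed the aim was about 6 mm off the button's centre, so I corrected it by 5 mm first.
- **Last pictures:** Both buttons are back up and the stop button was never touched. The loose things I could see had not moved. In the top view the arm hid the wood clamp, so I did not confirm it by eye. The tool stayed over 0.1 m above it and felt no contact.

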